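# Seat and clamp a spindle through the guard window

### The job

Get the spindle in the run-out rig ready for checking: push it from its rear end along the vee blocks until its shoulder is fully home against the fork stop, then reach down through the window in the guard and press the clamp lever all the way down to its stop so that it holds the spindle. Do not touch the guard or the window frame; the spindle is only pushed, never lifted out of the vee blocks. Leave everything else on the granite where it stands.

Things in the scene. Friction and masses are not known exactly. Their poses are not given: they have to be found in the camera images.
- rig: Run-out rig: steel base plate 262 x 250 x 12 mm, bolted down, carrying two vee blocks, a fork stop, a cam clamp, a dial indicator and a guard. Origin on the granite's surface; +y along the vee to the stop, +x from lever to vee, z up. In mm: plate x -178 to 84, y -103 to 147; fork stop y 75 to 85; indicator and its post x 4 to 81, y 98 to 142, up to 146 high.
- guard: Fixed hood of 4 mm light grey sheet around clamp and stop, same origin and axes as the rig: x -166 to 74, y -60 to 92 mm, flat top 140 mm above the granite. End walls have openings (x -22 to 74, 98 mm high) for the spindle. The lever is reached only through the window in the top. Rear vee block and rear end of the spindle lie outside, on the -y side.
- window (a point): Centre of the rectangular window in the guard's flat top, in the upper plane of its 2 mm raised steel frame, 142 mm above the granite. The opening is 106 mm along rig x and 110 mm along rig y; sides parallel to the rig's axes.
- spindle: Spindle in the vee blocks, axis along rig y at rig x 25 mm, 55 mm above the granite. Bright tube 45 mm diameter, flat black rear cap 42 mm, 193 mm from rear face to shoulder, then a 14 x 34 mm shaft. 0.7 to 1 kg, slides at 4 to 10 N. Origin: centre of the rear face; its y axis points to the shoulder (x, z turn if it rolls). Home: rear face at rig y -118; starts 25 to 45 mm short.
- stop_face (a point): Point on the spindle's axis line in the front face of the fork stop, where the shoulder must come to rest (the spindle's shaft passes between the two cheeks). It is 193 mm from the rear face of a spindle that is home.
- lever_grip (a point): Top of the clamp lever's black grip, 62 mm from the hinge; moves with the lever. Lever points to rig -x; hinge at rig x -41, y 5, 97 mm above the granite; grip 15 mm diameter, from 36 to 88 mm from the hinge. Open: 0.28 rad above level, this point 121 mm above the granite. At its stop: 0.12 rad below level, 97 mm above the granite, 45 mm below the window frame's top.
- foot: The sprung rubber foot, 18 mm diameter, at the end of the steel clamp bar under the guard. It comes down on top of the spindle at rig y +5 mm when the lever is pressed, and then bears on it with about 8 N.
- lever (a joint): Angle of the clamp lever in rad: 0 is open (up), 0.40 its lower stop (clamped). It starts between 0 and 0.06. Takes about 4 to 9 N on the grip, steeply more once at the stop; its cam is self-locking, so it stays where it is left.
- spare_spindle: A second spindle of the same kind standing upright on its rear end on the granite, about 230 mm tall with its shaft; to be left alone. Origin in the centre of its foot.
- oil_bottle: White plastic bottle, 56 mm diameter, 150 mm tall; to be left alone. Origin in the centre of its foot.
- tray: Yellow open plastic tray 100 x 140 x 45 mm; to be left alone. Origin under its centre.
- collet_nut: Dark steel collet nut, a ring of 42 mm diameter and 22 mm height, lying near the rear end of the spindle; to be left alone. Origin under its centre.
- screwdriver: Screwdriver lying on the granite, 200 mm long, handle 26 mm thick; to be left alone. Origin under the middle of its length; x points to its blade.
- wrench: Steel wrench lying flat on the granite, 180 mm long, up to 38 mm wide and 8 mm thick; to be left alone. Origin under the middle of its length; x points to its open jaw.
- small_vee: Loose small iron vee block, 60 x 45 x 40 mm; to be left alone. Origin under its centre.
Mind the look-alikes: they are no part of the job. What is shaped like the spindle but turquoise is not meant.

How it is judged:
On the way, in this order (a step that is already met when the one before it is completed fails the run):
1. the spindle is pushed home against the fork stop (y of spindle in the frame of rig above -0.121 m and z of spindle in the frame of rig between 0.052 and 0.058 m and angle between the y axis of spindle and the y axis of rig, either way round below 0.04 rad and linear speed of spindle below 0.01 m/s), for 0.2 s.
2. the clamp lever is pressed fully down and the foot bears on the spindle (value of joint lever above 0.37 rad and contact force between foot and spindle above 4 N), for 0.2 s.
At the end, for the whole second after the job is handed in: The spindle lies at rest in both vee blocks with its shoulder within 3 mm of the fork stop, the clamp lever is past 0.37 rad (its stop is at 0.40) and the clamp foot bears on the spindle with more than 4 N (all of step 1 and all of step 2); the robot touches nothing.
It fails at once if the guard or its window frame is touched by the robot (contact force between any of the fingers, the arm and guard above 0.3 N).
It fails at once if the spindle is lifted or tipped out of the vee blocks (height (world z) of spindle above 0.063 m or angle between the y axis of spindle and the y axis of rig, either way round above 0.12 rad).
It fails at once if something else on the granite is shifted by more than 15 mm, lifted or knocked over (distance of any of spare_spindle, oil_bottle, tray, collet_nut, screwdriver, wrench, small_vee from where it was at the start of the episode above 0.015 m or angle between any of spare_spindle, oil_bottle's own z axis and vertical above 0.3 rad).
It also fails if it takes over 45 s, if anything falls off the work surface, if the arm or the gripper's body presses on something with over 40 N, if the wrist force passes 120 N, or if a joint passes its speed limit or range.

### The arm

A 7-joint arm with a two-finger parallel gripper is mounted at the origin on the work surface. World frame = base frame: x ahead of the robot, y to its left, z up, the work surface at z = 0. Lengths are in m, angles in rad, forces in N, time in s.
With the tool pointing down it reaches from about 0.35 to 0.9 m from the base axis. Payload 19.9 kg.
Tool frame: the origin (TCP) lies midway between the tips of the shut fingers; the grasp point (between the pads) lies 19 mm behind it (bot.grasp_offset is the distance from the TCP to the grasp point, in m); z points along the fingers, y is the direction in which the jaws open and shut (so a half turn about z gives the same grasp; the last joint's range is limited). The gripper opens to 85 mm and grips with 20 to 120 N. Pads are 22 mm wide; open, the fingers measure 114 mm over their backs; the gripper's body (76 mm by 85 mm) begins 54 mm behind the grasp point. The pads swing forward as they close: fully open they stand 13 mm farther back than shut.
Start: joints at [1.288, 0.417, -0.01, 1.614, 0.005, 1.111, -0.053], TCP at [0.15, -0.607, 0.231] pointing down, gripper open.
Joint ranges: [-2.81, 2.81], [-0.39, 2.02], [-1.27, 1.25], [0.06, 2.57], [-1.19, 4.33], [0.19, 2], [-2.82, 2.82]. Speed limits (rad/s): [1.89, 1.89, 2.39, 2.39, 3.01, 3.01, 3.01].

### API

Orientations are given as a 3x3 rotation matrix whose columns are the frame's x, y, z axes.
In Python, from cell import bot gives the robot as it stands.
- The arm moves only by the tool move_arm, never from a script. Its argument "steps" is a list of rows, each a list of 7 numbers: the turn, a rotation vector about the tool's x, y, z in degrees, then the shift along the tool's x, y, z in m, then the closure in counts, from 0 (fully open) to 255 (shut). In form: [[ax, ay, az, x, y, z, grip], ...]. A call has 1 to 5 rows; each row shifts and turns the commanded pose from where the row before left it, along the tool's axes as they then stand; what a row does not reach is not made up. A row lasts 1/8 s, in which the tool goes at most 62.5 mm and 10.7 degrees, less where a joint would pass 70% of its speed; a pose out of reach is approached as far as the arm can. A call is refused whole if a number of a shift passes 0.0625 or a number of a turn 10.7, either way. A call with a gripper value outside its range is refused whole. The fingers move at their own pace and stop on an object; "newtons" is the grip in N (left out, the last holds). Time passes only in rows, so rows that do not move let the fingers close. It gives the time, the measured TCP pose, the force and the opening at its end, in the units of the state.
- bot.state(): the state, without advancing time (a new reading comes with each control period).
- bot.get_image(name): name is "side" or "top"; returns the picture (400x640x3 uint8, red, green, blue); there is no depth.
- bot.camera_info(name): a dict with "camera_matrix" (3x3 intrinsics, pixels), "k1" (the pictures are not rectified: a ray, as slopes to the right and down, at radius r is drawn at 1 + k1 r^2 times it, then the intrinsics apply), "T" (4x4, takes a point from camera to world coordinates). Camera axes: x right, y down, z forward; pixel columns grow to the right and rows downward; lengths in m; the calibration is good to about 2 mm. A picture is of the moment at which its call begins. camera_info takes no time and is no camera call.
- bot.hand_in(): hands the job in, once; it reports no verdict.
Trained networks look in the newest picture that a camera, given by its name, has taken for a name from the list of things; names that differ only in an ending like _2 or _b are one class to them, and where a whole thing is asked for, a point or a joint stands for the part that bears it (a point fixed in the world has none). Each returns a list of dicts, best first, with "p" (0 to 1); they miss things now and then, are a little off and sometimes report something else, mostly with a low value. They report only what shows in the picture. A call takes as long as a camera call. They do not tell look-alikes from the thing itself.
- bot.find_in(camera, label): "rect" ([left, top, width, height] in pixels, round what is visible of it).
- bot.regions_of(camera, label): "mask" (400x640 bool, what is visible of it) and "rect" ([left, top, width, height] in pixels, round what is visible of it).
The state is a dict: "time": time; "qpos": joint angles; "dq": joint speeds; "tau": joint torques, N m; "ee_pos": TCP position; "eef_rot": TCP orientation; "wrist_force": force on the tool from outside, world axes, zero at the start; "torque": the same for the moment, N m; "width": finger opening in m.
Only numpy, scipy, OpenCV 4.12 (cv2) and the standard library are available. Lean on these libraries where they do the work, as an engineer would, in place of code of your own. Each camera call takes 0.05 s, during which the arm holds its last target. There are 200 camera calls.

## Working session

There is one attempt and no reset: what is moved stays moved. The work goes in short steps, Python scripts to look and compute and a tool call to move; the robot and the scene stay as the last step left them, time stands still between calls to the robot, and variables do not carry over. Pictures are saved under pics/ and viewed, about 8 in all and at most 12, crops included, and the job is handed in when it is done.

Besides the shell and the picture viewer there is one more tool, called as a command line: name --pt "numbers of a row" for each row, then --argument value for the rest. move_arm: Moves the arm, as the interface text tells. Its arguments: {"type":"object","properties":{"steps":{"type":"array","items":{"type":"array","items":{"type":"number"}}},"newtons":{"type":"number"}},"required":["steps"]}

```bash
mkdir -p pics; ls
python3 - <<'E'
from cell import bot
import cv2,numpy as np
for n in("side","top"):
    im=bot.get_image(n); cv2.imwrite(f"pics/{n}0.png",im[:,:,::-1])
    c=bot.camera_info(n); print(n,np.round(c["camera_matrix"],1).tolist(),c["k1"],np.round(c["T"],3).tolist())
    for l in("rig","guard","window","spindle","lever_grip","collet_nut","spare_spindle"):
        try:print(l,[(np.round(d["rect"]).tolist(),round(d["p"],2)) for d in bot.find_in(n,l)[:3]])
        except Exception as e:print(l,e)
s=bot.state();print({k:np.round(v,3).tolist() for k,v in s.items()})
E
```

```text
pics
side [[491.4, 0.0, 323.7], [0.0, 491.4, 200.3], [0.0, 0.0, 1.0]] 0.022770671705173856 [[0.999, -0.023, 0.042, 0.398], [-0.047, -0.603, 0.796, -1.034], [0.007, -0.798, -0.603, 0.909], [0.0, 0.0, 0.0, 1.0]]
rig [([290.0, 148.0, 89.0, 89.0], 0.67)]
guard [([288.0, 156.0, 91.0, 68.0], 0.75), ([349.0, 198.0, 21.0, 40.0], 0.24)]
window [([290.0, 156.0, 90.0, 66.0], 0.98), ([231.0, 250.0, 58.0, 61.0], 0.56)]
spindle [([348.0, 198.0, 22.0, 42.0], 0.85), ([218.0, 152.0, 43.0, 42.0], 0.68)]
lever_grip []
collet_nut [([314.0, 232.0, 18.0, 13.0], 0.61)]
spare_spindle [([357.0, 108.0, 14.0, 48.0], 0.62), ([292.0, 155.0, 89.0, 69.0], 0.34)]
top [[502.9, 0.0, 317.4], [0.0, 502.9, 189.6], [0.0, 0.0, 1.0]] -0.05156490503890398 [[-0.009, -0.99, 0.139, 0.233], [-1.0, 0.007, -0.015, 0.037], [0.014, -0.139, -0.99, 1.695], [0.0, 0.0, 0.0, 1.0]]
rig [([238.0, 134.0, 88.0, 91.0], 0.77)]
guard [([253.0, 134.0, 56.0, 90.0], 0.75)]
window [([254.0, 137.0, 55.0, 85.0], 0.82)]
spindle [([308.0, 155.0, 27.0, 14.0], 0.85), ([193.0, 255.0, 68.0, 37.0], 0.8)]
lever_grip [([281.0, 177.0, 6.0, 25.0], 0.5)]
collet_nut [([350.0, 220.0, 50.0, 41.0], 0.44)]
spare_spindle [([208.0, 131.0, 22.0, 28.0], 0.95)]
{'time': 0.8, 'qpos': [1.288, 0.417, -0.01, 1.614, 0.005, 1.111, -0.053], 'dq': [-0.0, -0.001, -0.001, -0.001, -0.001, -0.0, -0.0], 'tau': [-0.001, -86.417, 0.677, -43.519, 0.019, 0.002, 0.0], 'ee_pos': [0.15, -0.607, 0.231], 'eef_rot': [[0.971, 0.239, -0.0], [0.239, -0.971, -0.0], [-0.0, 0.0, -1.0]], 'wrist_force': [-0.566, 1.018, 0.3], 'torque': [-0.007, -0.063, -0.0], 'width': 0.086}
```

Run:
```python
import cv2
a=cv2.imread("pics/side0.png")[90:330,170:490];b=cv2.imread("pics/top0.png")[90:310,170:430]
cv2.imwrite("pics/s1.png",cv2.resize(a,None,fx=2.5,fy=2.5,interpolation=2));cv2.imwrite("pics/t1.png",cv2.resize(b,None,fx=2.7,fy=2.7,interpolation=2))
```

```text
(no output)
```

View pics/s1.png

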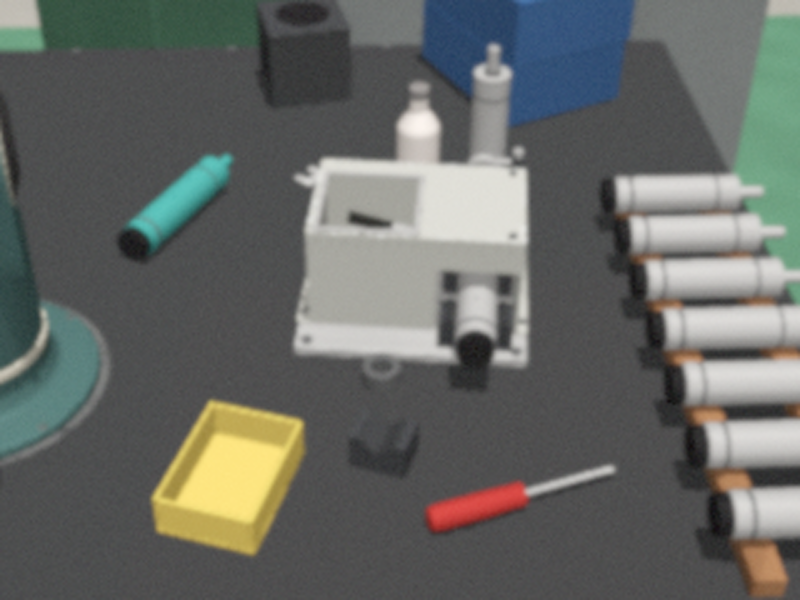

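View pics/t1.png

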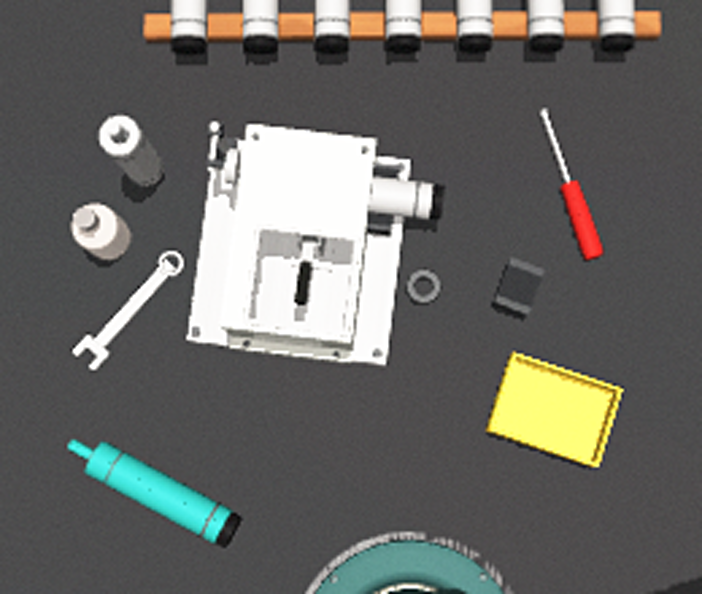

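```bash
cat > h.py <<'E'
import numpy as np,cv2
from cell import bot
def proj(n,P):
    c=bot.camera_info(n);T=np.linalg.inv(c["T"]);K=np.array(c["camera_matrix"])
    p=(T[:3,:3]@np.atleast_2d(P).T+T[:3,3:]).T;s=p[:,:2]/p[:,2:];r=(s**2).sum(1,keepdims=True)
    s=s*(1+c["k1"]*r);return s*[K[0,0],K[1,1]]+K[:2,2]
def w(q,P):
    c,s=np.cos(q[2]),np.sin(q[2]);P=np.atleast_2d(P)/1000
    return np.c_[q[0]+c*P[:,0]-s*P[:,1],q[1]+s*P[:,0]+c*P[:,1],P[:,2]]
E
python3 - <<'E'
from h import *
from scipy.optimize import least_squares as L
t=[(-178,-103,12,385,364),(-178,147,12,187,340),(84,-103,12,411,160),(74,-60,140,376,139),(74,92,140,247,125)]
s=[(-178,-103,12,296,353),(84,-103,12,527,362),(-166,-60,140,308,228),(74,-60,140,525,238),(74,92,140,527,168),(-166,92,140,322,160)]
t=np.array(t,float);s=np.array(s,float)
tp=t[:,3:]/2.7+[170,90];sp=s[:,3:]/2.5+[170,90]
# pose + per-camera bias none
f=lambda q:np.r_[proj("top",w(q,t[:,:3]))-tp,proj("side",w(q,s[:,:3]))-sp]
r=L(lambda q:f(q).ravel(),[.55,.05,0],loss="soft_l1");q=r.x;print(q,np.round(f(q),1).tolist())
np.save("q.npy",q)
# spindle rear
g=lambda y:(proj("side",w(q,[25,y[0],55]))-(np.array([475,349])/2.5+[170,90])).ravel()
print("rear side",L(g,[-150]).x); 
for y in(-143,-150,-157,-163):print(y,proj("top",w(q,[[25,y,76]]))*2.7-np.array([170,90])*2.7, proj("side",w(q,[25,y,55]))*2.5-np.array([170,90])*2.5)
for n,o,k in(("top",(170,90),2.7),("side",(170,90),2.5)):
    im=cv2.imread("pics/t1.png" if n=="top" else "pics/s1.png")
    def d(P,c,closed=True):
        p=(proj(n,w(q,P))-o)*k;cv2.polylines(im,[np.int32(np.round(p*8))],closed,c,1,cv2.LINE_AA,3)
    d([(-178,-103,12),(84,-103,12),(84,147,12),(-178,147,12)],(0,0,255))
    d([(-166,-60,140),(74,-60,140),(74,92,140),(-166,92,140)],(255,0,0))
    d([(-41,5,97),(-41-88*.96,5,97+88*.276)],(0,255,0),False)
    d([(25,-150,55),(25,-60,55)],(0,255,0),False)
    d([(25+21*np.cos(a),-150,55+21*np.sin(a)) for a in np.linspace(0,6.28,24)],(255,0,255))
    if n=="top": im1=im[80:400,160:480]
    else: im2=im[100:420,260:580]
cv2.imwrite("pics/o.png",np.hstack([cv2.resize(i,(400,400)) for i in(im1,im2)]))
E
```

```text
[ 0.54118973  0.10535014 -0.12614847] [[0.7, -0.4], [-0.0, -0.3], [0.1, -0.9], [0.1, -0.6], [0.3, -0.9], [-1.2, -3.2], [-0.1, -1.5], [-1.2, 1.0], [0.4, 1.5], [-1.1, -0.4], [-0.1, -1.1]]
rear side [-142.81964049]
-143 [[439.55840204 197.0104145 ]] [[474.87973224 349.1057823 ]]
-150 [[445.28671882 197.68650684]] [[474.74868461 353.36941661]]
-157 [[451.01492203 198.36272888]] [[474.61656454 357.66961929]]
-163 [[455.92469583 198.94244816]] [[474.50245503 361.38497619]]
```

View pics/o.png

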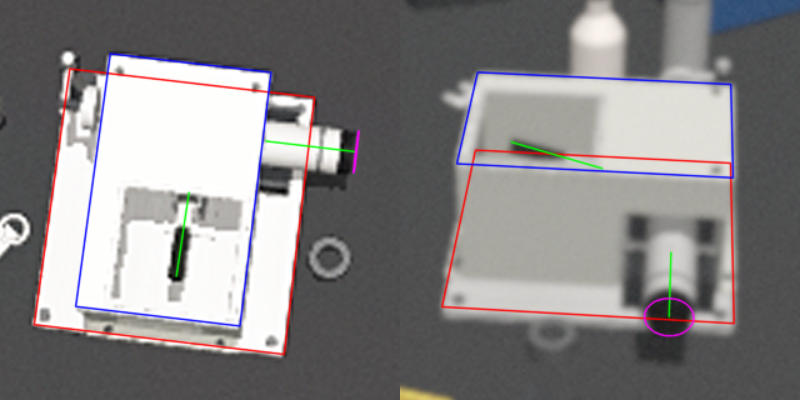

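Candidates: the spindle lying in the rig under the guard (side px ~360,229; top px ~334,164) is the one meant. The turquoise one, the rack spindles and the upright spare are not. The enlarged crops confirm it: black cap, in the vees, leaving the guard opening. Starting the move while still high.

move_arm --pt "0 0 -10 0 0 0 255" --pt "0 0 -10 0 0 0 255" --pt "0 0 -10 0 0 0 255" --pt "0 0 -10 0 0 0 255" --pt "0 0 -10 0 0 0 255" --newtons 60

```text
time: 1.42
ee_pos: [0.1496, -0.6068, 0.2313]
eef_rot: [[0.435, 0.9, -0.0], [0.9, -0.435, 0.0], [-0.0, -0.0, -1.0]]
wrist_force: [-0.3, 0.0, -0.2]
width: 0.0
```

move_arm --pt "0 0 -9.5 0 0 0 255" --pt "0 0 -9.5 0 0 0 255" --pt "0 0 0 0 0 0 255"

```text
time: 1.8
ee_pos: [0.1495, -0.6068, 0.2312]
eef_rot: [[0.125, 0.992, 0.0], [0.992, -0.125, 0.0], [0.0, 0.0, -1.0]]
wrist_force: [-0.0, -0.1, -0.8]
width: -0.0002
```

Run:
```python
from h import *
from scipy.optimize import least_squares as L
q=np.load("q.npy")
def inv(n,px,z):
    return L(lambda a:(proj(n,w(q,[a[0],a[1],z]))-px).ravel(),[-60,0]).x
for c in((120,187),(243,187),(243,205),(118,297)):
    print("top",c,inv("top",np.array([c[0]*.8+160,c[1]*.8+80])/2.7+[170,90],140).round())
for c in((325,178),(424,178),(420,235)):print("side",c,inv("side",np.array(c)/2.5+[170,90],140).round())
im=bot.get_image("top")[125:235,230:350]
im=np.clip((im.astype(float)-200)*255/55,0,255).astype(np.uint8)
cv2.imwrite("pics/hi.png",cv2.resize(im[:,:,::-1],None,fx=5,fy=5,interpolation=2))
s=bot.state();print(s["ee_pos"],s["eef_rot"][:,0],s["qpos"])
tp=w(q,[25,-185,40])[0];d=tp-s["ee_pos"];print(tp,s["eef_rot"].T@d)
```

```text
top (120, 187) [-51.  66.]
top (243, 187) [-38. -48.]
top (243, 205) [-55. -50.]
top (118, 297) [-153.   54.]
side (325, 178) [-157.   47.]
side (424, 178) [-42.  58.]
side (420, 235) [-41. -57.]
[ 0.1494882  -0.60684355  0.23122366] [1.28371061e-01 9.91726196e-01 1.48807013e-04] [ 1.45959025  0.42832075 -0.23973714  1.60708471  0.10968224  1.11952378
  1.06406675]
[ 0.54271546 -0.08132517  0.04      ] [0.57162089 0.32250122 0.1913276 ]
```

View pics/hi.png

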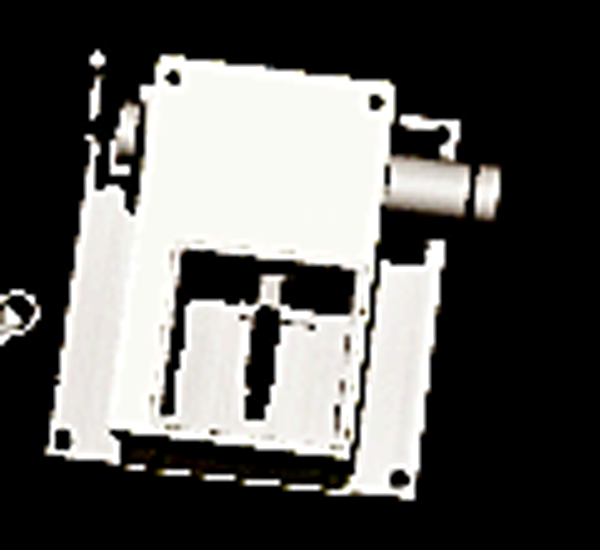

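The stretched picture shows the window opening at about (183,252), (360,270), (340,440), (160,420) in the crop. The lever's black grip runs from (262,308) to (257,418), well inside it.

move_arm --pt "0 0 0 0.05 0.028 0 255" --pt "0 0 0 0.05 0.028 0 255" --pt "0 0 0 0.05 0.028 0 255" --pt "0 0 0 0.05 0.028 0 255" --pt "0 0 0 0.05 0.028 0 255"

```text
time: 2.48
ee_pos: [0.3206, -0.3746, 0.2315]
eef_rot: [[0.129, 0.992, 0.0], [0.992, -0.129, -0.0], [-0.0, 0.0, -1.0]]
wrist_force: [1.2, -0.9, -0.0]
width: 0.0002
```

move_arm --pt "0 0 0 0.05 0.028 0 255" --pt "0 0 0 0.05 0.028 0 255" --pt "0 0 0 0.05 0.028 0 255" --pt "0 0 0 0.05 0.028 0 255" --pt "0 0 0 0.05 0.028 0 255"

```text
time: 3.1
ee_pos: [0.4906, -0.144, 0.2315]
eef_rot: [[0.129, 0.992, 0.0], [0.992, -0.129, -0.0], [-0.0, 0.0, -1.0]]
wrist_force: [0.3, -0.8, -0.1]
width: -0.0002
```

move_arm --pt "0 0 0 0.05 0.03 0 255" --pt "0 0 0 0.02 0.015 0.03 255" --pt "0 0 0 0 0 0.03 255" --pt "0 0 0 0 0 0 255"

```text
time: 3.6
ee_pos: [0.542, -0.0813, 0.1697]
eef_rot: [[0.127, 0.992, -0.004], [0.992, -0.127, 0.001], [0.0, -0.004, -1.0]]
wrist_force: [0.3, 0.1, 0.4]
width: 0.0001
```

Run:
```python
from h import *
from scipy.optimize import least_squares as L
q0=np.load("q.npy")
t=np.array([(-178,-103,12,413,498),(-178,147,12,48,455),(84,-103,12,459,122),(74,-60,140,394,85),(74,92,140,158,54),(-166,92,140,109,430)],float)
tp=t[:,3:]/5+[230,125]
f=lambda q:proj("top",w(q,t[:,:3]))-tp
q=L(lambda q:f(q).ravel(),q0).x;print(q0,q,f(q).round(1).tolist())
for c in((183,252),(360,270),(340,440),(160,420),(345,330)):
    print(c,L(lambda a:(proj("top",w(q,[a[0],a[1],141]))-(np.array(c)/5+[230,125])).ravel(),[-60,0]).x.round())
for c in((262,308),(257,418)):
    print("grip",L(lambda a:(proj("top",w(q,[a[0],a[1],117]))-(np.array(c)/5+[230,125])).ravel(),[-60,0]).x.round())
# rear face: right edge (500,192) top of cap side saturates; white band end
s=bot.state();print(s["ee_pos"],s["wrist_force"])
for Q in(q0,q):print(s["eef_rot"].T@(w(Q,[25,-185,40])[0]-s["ee_pos"]))
np.save("q2.npy",q)
im=bot.get_image("side")[150:290,260:460];cv2.imwrite("pics/s2.png",cv2.resize(im[:,:,::-1],None,fx=4,fy=4,interpolation=2))
```

```text
[ 0.54118973  0.10535014 -0.12614847] [ 0.53911361  0.10603834 -0.12557771] [[0.5, 0.4], [-0.6, 0.3], [0.3, -0.5], [0.4, -0.4], [-0.1, 0.2], [-0.5, -0.0]]
(183, 252) [-50.  59.]
(360, 270) [-48. -52.]
(340, 440) [-155.  -52.]
(160, 420) [-156.   60.]
(345, 330) [-87. -47.]
grip [-76.   8.]
grip [-146.    2.]
[ 0.54201443 -0.08133019  0.16971003] [0.2865557  0.11250247 0.39330935]
[3.47708142e-05 1.16023122e-03 1.29706727e-01]
[ 0.00046821 -0.00088088  0.12971425]
```

View pics/s2.png

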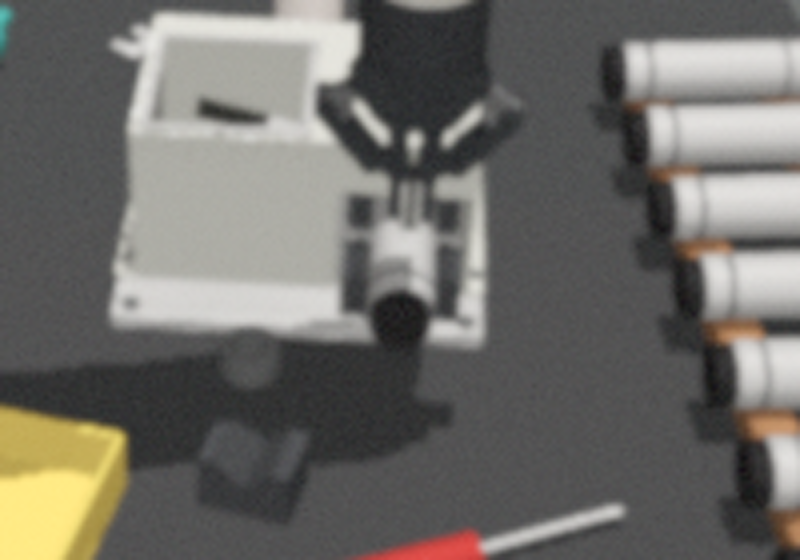

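Window measures rig x -155..-50, y -52..+59, matching the given 106 x 110. Its centre (-102, 4) is almost over the lever grip at (-103, 5). The side crop shows the shut fingers above and in line with the cap at (400,315). Lowering behind it with 10 mm more clearance.

move_arm --pt "0 0 0 -0.01 0 0.02 255" --pt "0 0 0 0 0 0.035 255" --pt "0 0 0 0 0 0.035 255" --pt "0 0 0 0 0 0.035 255" --pt "0 0 0 0 0 0 255"

```text
time: 4.28
ee_pos: [0.5413, -0.0919, 0.046]
eef_rot: [[0.126, 0.992, -0.002], [0.992, -0.126, 0.0], [-0.0, -0.002, -1.0]]
wrist_force: [-0.2, -0.7, 1.6]
width: -0.0004
```

Run:
```python
from h import *
q=np.load("q2.npy");s=bot.state();print(s["ee_pos"],s["wrist_force"],s["eef_rot"].T@(w(q,[25,-185,40])[0]-s["ee_pos"]))
im=bot.get_image("side")[180:280,310:430];im2=bot.get_image("top")[130:200,290:380]
cv2.imwrite("pics/s3.png",np.hstack([cv2.resize(i[:,:,::-1],(390,330),interpolation=2) for i in(im,im2)]))
```

```text
[ 0.54126659 -0.09194342  0.04601548] [-0.17366493 -0.6734567   1.58650135] [ 0.01115159 -0.00193316  0.00601815]
```

View pics/s3.png

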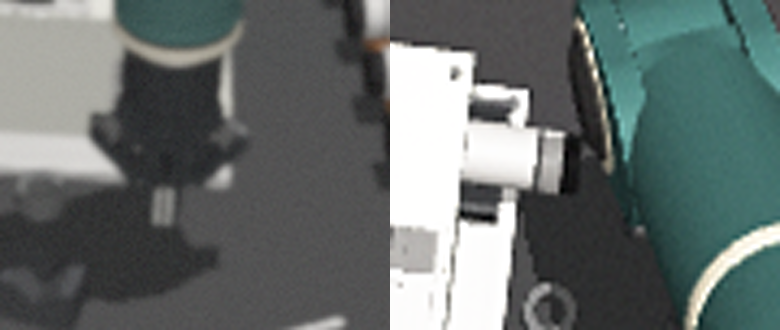

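The fingers stand clear behind the cap (side crop 165,205; top shows the cap at 570,165). Pushing slowly along tool x and watching the force.

move_arm --pt "0 0 0 0.01 0 0 255" --pt "0 0 0 0.01 0 0 255" --pt "0 0 0 0.006 0 0 255" --pt "0 0 0 0.006 0 0 255" --pt "0 0 0 0.006 0 0 255"

```text
time: 5.0
ee_pos: [0.5465, -0.0542, 0.0463]
eef_rot: [[0.125, 0.992, -0.0], [0.992, -0.125, -0.001], [-0.001, -0.0, -1.0]]
wrist_force: [-1.6, -10.2, 2.8]
width: 0.0003
```

move_arm --pt "0 0 0 0.005 0 0 255" --pt "0 0 0 0.004 0 0 255" --pt "0 0 0 0.004 0 0 255"

```text
time: 5.38
ee_pos: [0.548, -0.0428, 0.0463]
eef_rot: [[0.126, 0.992, -0.001], [0.992, -0.126, -0.002], [-0.002, -0.0, -1.0]]
wrist_force: [-2.5, -11.0, 4.6]
width: -0.0001
```

move_arm --pt "0 0 0 0.003 0 0 255" --pt "0 0 0 0.003 0 0 255" --pt "0 0 0 0.003 0 0 255"

```text
time: 5.75
ee_pos: [0.5491, -0.034, 0.0463]
eef_rot: [[0.126, 0.992, -0.001], [0.992, -0.126, -0.002], [-0.002, -0.0, -1.0]]
wrist_force: [-2.1, -11.8, 4.9]
width: -0.0001
```

move_arm --pt "0 0 0 0.002 0 0 255" --pt "0 0 0 0.002 0 0 255" --pt "0 0 0 0.001 0 0 255"

```text
time: 6.12
ee_pos: [0.5497, -0.029, 0.0463]
eef_rot: [[0.126, 0.992, -0.001], [0.992, -0.126, -0.002], [-0.002, -0.0, -1.0]]
wrist_force: [-1.9, -11.9, 5.8]
width: 0.0004
```

move_arm --pt "0 0 0 0.001 0 0 255" --pt "0 0 0 0.001 0 0 255"

```text
time: 6.38
ee_pos: [0.55, -0.0271, 0.0463]
eef_rot: [[0.126, 0.992, -0.001], [0.992, -0.126, -0.002], [-0.002, -0.0, -1.0]]
wrist_force: [-1.8, -12.7, 5.4]
width: 0.0
```

move_arm --pt "0 0 0 0.001 0 0 255" --pt "0 0 0 0.001 0 0 255"

```text
time: 6.62
ee_pos: [0.55, -0.0267, 0.0463]
eef_rot: [[0.128, 0.992, -0.001], [0.992, -0.128, -0.004], [-0.004, -0.001, -1.0]]
wrist_force: [-5.1, -23.4, 9.1]
width: -0.0001
```

Stalled with the force rising from 12 to 23 N, at TCP rig y of about -130 (about -129 expected). One more mm, hold, then back off.

move_arm --pt "0 0 0 0.001 0 0 255" --pt "0 0 0 0 0 0 255" --pt "0 0 0 0 0 0 255"

```text
time: 7.0
ee_pos: [0.55, -0.0268, 0.0463]
eef_rot: [[0.128, 0.992, -0.002], [0.992, -0.128, -0.005], [-0.005, -0.001, -1.0]]
wrist_force: [-5.5, -24.8, 9.7]
width: -0.0
```

move_arm --pt "0 0 0 -0.005 0 0 255" --pt "0 0 0 -0.03 0 0 255" --pt "0 0 0 -0.035 0 0 255" --pt "0 0 0 0 0 -0.05 255" --pt "0 0 0 0 0 -0.05 255"

```text
time: 7.62
ee_pos: [0.5414, -0.0915, 0.1472]
eef_rot: [[0.125, 0.992, -0.001], [0.992, -0.125, 0.001], [0.001, -0.001, -1.0]]
wrist_force: [0.3, -1.3, 0.9]
width: -0.0001
```

move_arm --pt "0 0 0 0 0 -0.05 255" --pt "0 0 0 0 0 -0.03 255" --pt "0 0 0 0 -0.06 0 255" --pt "0 0 0 0 -0.06 0 255" --pt "0 0 0 0 0 0 255"

```text
time: 8.25
ee_pos: [0.4195, -0.0764, 0.2263]
eef_rot: [[0.125, 0.992, -0.001], [0.992, -0.125, -0.003], [-0.003, -0.001, -1.0]]
wrist_force: [1.1, 0.0, 1.4]
width: -0.0003
```

Run:
```python
from h import *
q=np.load("q2.npy");s=bot.state();print(s["ee_pos"],s["wrist_force"],s["eef_rot"].T@(w(q,[-103,5,150])[0]-s["ee_pos"]),w(q,[-103,5,150]))
R=s["eef_rot"];print(R)
im=bot.get_image("side")[150:250,280:400];im2=bot.get_image("top")[125:200,290:380]
cv2.imwrite("pics/s4.png",np.hstack([cv2.resize(i[:,:,::-1],(390,330),interpolation=2) for i in(im,im2)]))
for y in(-118,-121,-125):print(y,((proj("side",w(q,[25,y,55]))-[280,150])*[3.25,3.3]).round(),((proj("top",w(q,[25,y,76]))-[290,125])*[390/90,4.4]).round())
```

```text
[ 0.41949711 -0.07642882  0.22627505] [1.07717132 0.03000151 1.37299911] [ 0.2012175  -0.0070042   0.07574771] [[0.43755093 0.1238995  0.15      ]]
[[ 1.24691018e-01  9.92194961e-01 -1.14414352e-03]
 [ 9.92192080e-01 -1.24693570e-01 -2.52779268e-03]
 [-2.65073050e-03 -8.20017093e-04 -9.99996151e-01]]
-118 [[258. 243.]] [[152. 166.]]
-121 [[258. 245.]] [[156. 166.]]
-125 [[258. 248.]] [[161. 167.]]
```

View pics/s4.png

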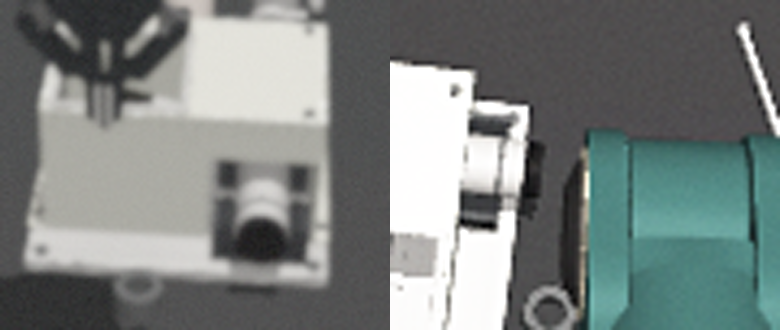

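The cap's right edge is at 543 (predicted 542 for rear face -118) and its centre in the side view is at (258,243), exactly as predicted, so the spindle is home. Now over the window.

move_arm --pt "0 0 0 0.05 -0.002 0 255" --pt "0 0 0 0.05 -0.002 0 255" --pt "0 0 0 0.05 -0.002 0 255" --pt "0 0 0 0.05 -0.001 0 255" --pt "0 0 0 0 0 0 255"

```text
time: 8.98
ee_pos: [0.4413, 0.1268, 0.2263]
eef_rot: [[0.119, 0.993, -0.0], [0.993, -0.119, 0.003], [0.003, -0.001, -1.0]]
wrist_force: [0.3, -0.3, -0.3]
width: -0.0003
```

Run:
```python
from h import *
q=np.load("q2.npy");s=bot.state();print(s["ee_pos"],s["wrist_force"],s["eef_rot"].T@(w(q,[-103,5,150])[0]-s["ee_pos"]),s["eef_rot"])
im=bot.get_image("side")[100:240,250:410];cv2.imwrite("pics/s5.png",cv2.resize(im[:,:,::-1],None,fx=4,fy=4,interpolation=2))
print(((proj("side",s["ee_pos"])-[250,100])*4).round(),((proj("side",w(q,[[-50,-51,142],[-156,-51,142],[-156,59,142],[-50,59,142],[-103,5,121],[-103,5,142]]))-[250,100])*4).round().tolist())
```

```text
[0.44130332 0.12683306 0.22632674] [ 0.2515618 -0.2539206 -0.3357123] [-0.00358675 -0.00333061  0.07631841] [[ 1.18866520e-01  9.92910212e-01 -2.49626099e-04]
 [ 9.92905751e-01 -1.18865222e-01  3.03795409e-03]
 [ 2.98674378e-03 -6.08966218e-04 -9.99995354e-01]]
[[271. 172.]] [[336.0, 327.0], [181.0, 319.0], [200.0, 233.0], [345.0, 240.0], [266.0, 303.0], [266.0, 278.0]]
```

View pics/s5.png

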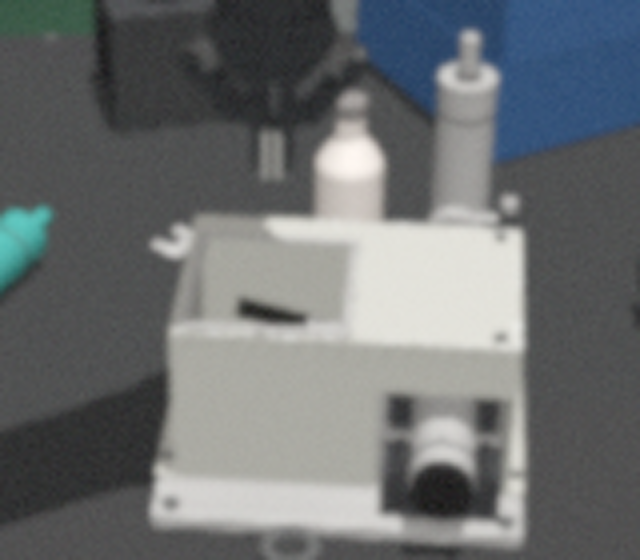

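The tips show at (270,175), matching the projection. The window corners and the grip, (240,303) to (305,320), are within ~3 mm of the prediction. Descending with a small correction.

move_arm --pt "0 0 0 -0.003 -0.002 0.03 255" --pt "0 0 0 0 0 0.03 255" --pt "0 0 0 0 0 0.025 255" --pt "0 0 0 0 0 0.01 255" --pt "0 0 0 0 0 0 255"

```text
time: 9.65
ee_pos: [0.4385, 0.1197, 0.1312]
eef_rot: [[0.125, 0.992, -0.001], [0.992, -0.125, 0.0], [0.0, -0.001, -1.0]]
wrist_force: [-0.9, 0.2, 0.6]
width: -0.0001
```

move_arm --pt "0 0 0 0 0 0.005 255" --pt "0 0 0 0 0 0.005 255" --pt "0 0 0 0 0 0.003 255"

```text
time: 10.02
ee_pos: [0.4384, 0.12, 0.1184]
eef_rot: [[0.124, 0.992, 0.0], [0.992, -0.124, -0.0], [-0.0, 0.0, -1.0]]
wrist_force: [-4.1, -0.7, 7.4]
width: -0.0001
```

Contact at 7 N, near the expected 121 mm. Pressing on.

move_arm --pt "0 0 0 0 0 0.003 255" --pt "0 0 0 0 0 0.003 255" --pt "0 0 0 0 0 0.003 255" --pt "0 0 0 0 0 0.003 255"

```text
time: 10.52
ee_pos: [0.4381, 0.1201, 0.1064]
eef_rot: [[0.124, 0.992, -0.0], [0.992, -0.124, -0.0], [-0.0, -0.0, -1.0]]
wrist_force: [-3.7, 0.1, 6.6]
width: -0.0
```

move_arm --pt "0 0 0 0 0 0.003 255" --pt "0 0 0 0 0 0.002 255" --pt "0 0 0 0 0 0.002 255"

```text
time: 10.9
ee_pos: [0.4379, 0.1201, 0.0994]
eef_rot: [[0.124, 0.992, -0.001], [0.992, -0.124, -0.0], [-0.0, -0.0, -1.0]]
wrist_force: [-7.0, 0.6, 11.0]
width: 0.0001
```

move_arm --pt "0 0 0 0 0 0.001 255" --pt "0 0 0 0 0 0.001 255"

```text
time: 11.15
ee_pos: [0.4378, 0.1201, 0.0975]
eef_rot: [[0.124, 0.992, -0.001], [0.992, -0.124, -0.0], [-0.0, -0.001, -1.0]]
wrist_force: [-6.8, -0.3, 12.2]
width: 0.0002
```

move_arm --pt "0 0 0 0 0 0.001 255" --pt "0 0 0 0 0 0.001 255"

```text
time: 11.4
ee_pos: [0.4381, 0.1202, 0.096]
eef_rot: [[0.124, 0.992, -0.0], [0.992, -0.124, -0.001], [-0.001, 0.0, -1.0]]
wrist_force: [-14.6, -3.7, 37.6]
width: 0.0001
```

move_arm --pt "0 0 0 0 0 0.001 255" --pt "0 0 0 0 0 0 255"

```text
time: 11.65
ee_pos: [0.4382, 0.1203, 0.0956]
eef_rot: [[0.124, 0.992, 0.0], [0.992, -0.124, -0.001], [-0.001, 0.0, -1.0]]
wrist_force: [-17.4, -3.1, 47.1]
width: 0.0001
```

The force rises steeply (47 N) at 96 mm, so the lever is at its stop. Retreating straight up.

move_arm --pt "0 0 0 0 0 -0.003 255" --pt "0 0 0 0 0 -0.02 255" --pt "0 0 0 0 0 -0.03 255" --pt "0 0 0 0 0 -0.04 255" --pt "0 0 0 0 0 -0.05 255"

```text
time: 12.28
ee_pos: [0.4379, 0.1199, 0.2383]
eef_rot: [[0.124, 0.992, -0.001], [0.992, -0.124, 0.0], [0.0, -0.001, -1.0]]
wrist_force: [0.2, -1.6, 0.8]
width: 0.0
```

move_arm --pt "0 0 0 -0.06 0 -0.01 255" --pt "0 0 0 -0.06 0 0 255" --pt "0 0 0 -0.06 0 0 255" --pt "0 0 0 -0.06 0 0 255" --pt "0 0 0 0 0 0 255"

```text
time: 12.9
ee_pos: [0.4076, -0.1219, 0.2472]
eef_rot: [[0.131, 0.991, -0.0], [0.991, -0.131, -0.0], [-0.0, -0.0, -1.0]]
wrist_force: [-0.3, 0.8, 0.2]
width: -0.0
```

Run:
```python
from h import *
q=np.load("q2.npy");s=bot.state();print(s["time"],s["ee_pos"],s["wrist_force"])
im=bot.get_image("side")[140:250,270:400];im2=bot.get_image("top")[125:235,230:360]
cv2.imwrite("pics/s6.png",np.hstack([cv2.resize(i[:,:,::-1],(390,330),interpolation=2) for i in(im,im2)]))
for a in(.28,-.12):
  P=w(q,[(-41-r*np.cos(a),5,97+r*np.sin(a)) for r in(36,88)])
  print(a,((proj("side",P)-[270,140])*3).round().tolist(),((proj("top",P)-[230,125])*3).round().tolist())
print(((proj("side",w(q,[25,-118,55]))-[270,140])*3).round())
```

```text
12.9 [ 0.40756913 -0.1219116   0.24718555] [-0.31183286  0.79608859  0.2468762 ]
0.28 [[168.0, 121.0], [116.0, 105.0]] [[160.0, 186.0], [153.0, 231.0]]
-0.12 [[167.0, 133.0], [113.0, 135.0]] [[161.0, 189.0], [155.0, 238.0]]
[[268. 251.]]
```

View pics/s6.png

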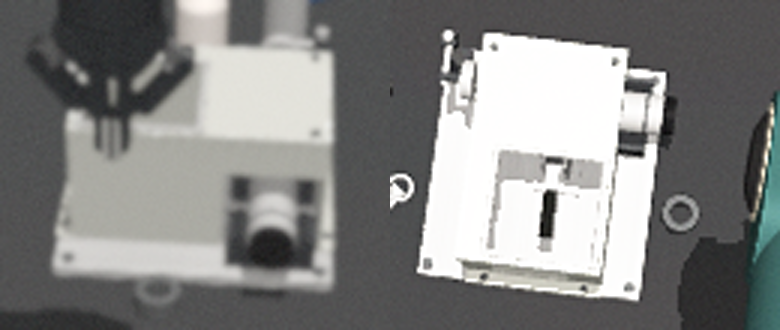

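The grip now spans rows 190-238 in the top view (predicted 189-238 for clamped, 186-231 for open). The cap centre is at (268,248), as expected for home. Handing in.

```bash
python3 -c "
from cell import bot
print(bot.hand_in())"
```

```text
the job is handed in; nothing more can be done
None
```

I pushed the spindle home against the fork stop, pressed the clamp lever down to its stop through the window, and handed the job in at about 13 s. The hand-in gives no verdict.

- **Spindle:** the push stalled at the expected place, with the wrist force rising from about 12 N to 25 N. Afterwards the rear face was at rig y of about -118 mm in both views, to within about 2 mm. In the last side view the cap centre was within about 1 px of where a home spindle should show.
- **Lever:** the force rose steeply to 47 N with the fingertips at 96 mm, where the grip should be at its stop (97 mm). In the last top view the grip matched the clamped position, although clamped and open differ by only 1–2 px there. In the last side view the gripper hid the lever.
- **Robot:** no guard contact was apparent in the force readings, and the arm finished clear of everything at about 0 N.
- **Not checked:** I could not measure the force of the clamp foot on the spindle, so I infer it from the lever being at its stop. I did not measure the other objects again afterwards; the robot did not come near them at their height.

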